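# Feed the inspection station and hold its flap at the set angle

## Robot

A 6-joint arm with a two-finger parallel gripper is mounted at the origin on the work surface. World frame = base frame: x ahead of the robot, y to its left, z up, the work surface at z = 0. Lengths are in mm, angles in degrees, forces in N, time in s.
With the tool pointing down it reaches from about 350 to 975 mm from the base axis. Payload 17.4 kg.
Tool frame: the origin (TCP) lies on the mounting face of the last link; the fingertips stand 173 mm ahead of it and the grasp point (between the pads) lies 155 mm ahead of it; z points along the fingers, y is the line along which they close (so a half turn about z gives the same grasp; the last joint's range is limited). The gripper opens to 85 mm and grips with 20 to 120 N. Pads are 22 mm wide; open, the fingers measure 114 mm over their backs; the gripper's body (76 mm by 85 mm) begins 54 mm behind the grasp point. The pads swing forward as they close: fully open they stand 13 mm farther back than shut.
Start: joints at [67.162, 6.646, 82.598, -0, 90.757, -2.166], TCP at [238.299, 631.544, 404.703] pointing down, gripper open.
Joint ranges: [-162.19, 162.19], [-47.58, 125.68], [4.15, 143.07], [-65.23, 245.23], [0.69, 171.88], [-170.13, 170.13]. Speed limits (degrees/s): [108.29, 108.29, 127.2, 180, 180, 180].

## Interface

Orientations are given as a 3x3 rotation matrix whose columns are the frame's x, y, z axes.
In Python, from station import monitor, grab_frame, job gives the robot as it stands.
- The arm moves only by the tool apply_moves, never from a script. Its argument "targets" is a list of rows, each a list of 6 numbers: the shift along the tool's x, y, z in mm, then the turn, a rotation vector about the tool's x, y, z in degrees. A call has 1 to 20 rows; each row shifts and turns the commanded pose from where the row before left it, along the tool's axes as they then stand; what a row does not reach is not made up. A row lasts 1/8 s, in which the tool goes at most 62.5 mm and 10.7 degrees, less where a joint would pass 70% of its speed; a pose out of reach is approached as far as the arm can. A call with a gripper value outside its range is refused whole. "claw" is the opening in per cent of the stroke, from 0 (shut) to 100 (fully open), set as the call begins (left out, the last holds). The fingers move at their own pace and stop on an object; "force" is the grip in N (left out, the last holds). Time passes only in rows, so rows that do not move let the fingers close. It gives the time, the measured TCP pose, the force, the opening and the grip force at its end, in the units of the state.
- monitor.get_obs(): the state, without advancing time (a new reading comes with each control period).
- grab_frame(name): name is "scene" or "top"; returns a dict with "img" (480x640x3 uint8, red, green, blue), "z_map" (480x640 float32, mm along the optical axis (not along the pixel's ray), 0 where there is no reading), "vertical_fov" (degrees; the focal length in pixels is half the picture's height over the tangent of half this angle, whatever the lens; pixels are square), "cx", "cy" (the principal point, pixels), "distortion" ([k1, k2, p1, p2, k3] as OpenCV has them; the pictures are not rectified), "world_from_camera" (4x4, takes a point from camera to world coordinates). Camera axes: x right, y down, z forward; pixel columns grow to the right and rows downward; lengths in mm; the calibration is good to about 2 mm. A picture is of the moment at which its call begins.
- job.hand_in(): hands the job in; it is judged then, once.
The state is a dict: "time_s": time; "joints": joint angles; "qd": joint speeds; "joint_efforts": joint torques, N m; "ee_pos": TCP position; "orientation": TCP orientation; "contact_force": force on the tool from outside, world axes, zero at the start; "wrist_torque": the same for the moment, N m; "opening": finger opening in mm; "finger_force": force on a finger pad.
Only numpy, scipy, OpenCV 4.12 (cv2) and the standard library are available. Lean on these libraries where they do the work, as an engineer would, in place of code of your own. Each camera call takes 0.05 s, during which the arm holds its last target. There are 200 camera calls.

## Task

With the blue flap still shut, take the red post and slide the carriage with the battery and motor along its track, under the yellow lintel into the inspection station, until it is fully home against its stop, and leave it there. Then lift the blue flap by its black bar handle until the flap is parallel with the orange set-angle pointer beside it, and keep holding it there in the gripper: the program finishes while still holding the flap, which would fall shut if let go. Do not shift the pointer, and leave the other things on the bench where they are.

Things in the scene. Friction and masses are not known exactly. Their poses are not given: they have to be found in the camera images.
- station: fixed grey station 180 (x) x 220 (y) mm, walls 130 mm high, the flap its roof; origin: centre of underside; x roughly away from the robot, z up. Feed track (100 mm wide, rails 24 mm high) leaves its +y side at x = 0, out to y = 395 mm, through a mouth 120 mm wide, 102 mm high under a yellow lintel. Steel protractor arc (radius 195 mm) beside the flap at y = -122 mm, up to 320 mm high.
- carriage (a joint): travel of the carriage along its track in m, along the station's -y: 0 at the outer end, grows into the station, 0.15 fully home against the stop. It slides stiffly (about 1.5 N of friction) and stays where it is left. It starts between 0 and 0.05.
- carriage_grip (a point): point on the axis of the carriage's upright red round post (20 mm across, standing from 22 to 110 mm above the bench), 90 mm above the bench; moves with the carriage along the station's y. The load ahead of it is up to 82 mm high (top of the motor). When home the post stands 70 mm outside the tunnel wall.
- flap (a joint): angle of the blue flap in rad: 0 shut (level), grows as its edge nearest the robot rises; hard stop at 1.3. Almost no friction: it falls shut when let go. Flap 0.3 to 0.6 kg.
- flap_hinge (a point): point on the hinge line at mid-width, 85 mm behind the station's centre (its +x), 134 mm above the bench. The hinge line is parallel to the station's y. The point's axes turn with the flap; its -x runs along the panel to the free edge. Panel 185 mm from hinge to free edge, 200 mm wide, 8 mm thick, hinge line in its mid-plane; its pointer-side edge is yellow.
- flap_grip (a point): middle of the flap's black round bar handle: 14 mm thick, parallel to the hinge line, 88 mm free between its two posts. In the flap's frame it is 140 mm from the hinge line towards the free edge and 54 mm above the panel's mid-plane (50 mm above its top face); flap shut, it is 188 mm above the bench. It turns easily between the fingers.
- mark (a joint): angle in rad at which the orange set-angle pointer is clamped, in the same sense as flap: the flap is parallel with the pointer when flap equals this value. Between 0.55 and 1.0. The pointer is stiff.
- mark_tip (a point): tip of the orange pointer, a bar 8 mm thick and 205 mm long on the hinge line, 220 mm from it, beside the flap at the station's y = -122 mm. The point's axes turn with the pointer; its -x runs from hinge to tip.
- car: stripped model-car chassis on four black wheels, 385 x 190 x 85 mm; not to be disturbed. Origin at the centre of its underside.
- charger: red and black battery charger, 80 x 100 x 80 mm; not to be disturbed. Origin at the centre of its underside.
- bin: open white plastic bin, 100 x 90 x 100 mm; not to be disturbed. Origin at the centre of its underside.
- cell_a: standing battery cell, blue foot and black body, 26 mm across, 67 mm tall; not to be disturbed. Origin at the centre of its underside.
- cell_b: standing battery cell like the other; not to be disturbed. Origin at the centre of its underside.
- driver_a: red-handled screwdriver lying flat; not to be disturbed. Origin at the centre of its underside.
- driver_b: second red-handled screwdriver lying flat; not to be disturbed. Origin at the centre of its underside.
- handset: grey pistol-shaped radio handset on a black foot, 100 x 130 mm, 230 mm tall with its aerial; not to be disturbed. Origin at the centre of its underside.

How it is judged (in metres and radians):
On the way:
1. the carriage is fully home in the station while the flap is still shut (value of joint carriage above 0.144 m and value of joint flap below 0.08 rad), for 0.2 s.
At the end, for the whole second after the job is handed in: The carriage is within 6 mm of its home stop, the flap is within 0.08 rad (4.6 degrees) of parallel with the orange pointer and still, and the robot's fingers are holding it there (contact over 0.8 N) (value of joint carriage above 0.144 m and angle between the x axis of flap_hinge and the x axis of mark_tip, either way round below 0.08 rad and contact force between flap and the fingers above 0.8 N and velocity of joint flap between -0.1 and 0.1 rad/s); the arm keeps its last pose, push and grip.
It fails at once if the flap is opened (over 0.15 rad) while the carriage is not home (value of joint flap above 0.15 rad and value of joint carriage below 0.14 m).
It fails at once if the orange pointer is shifted by more than 8 mm at its tip (distance of mark_tip from where it was at the start of the episode above 0.008 m).
It fails at once if another thing on the bench is shifted by more than 30 mm (distance of any of car, charger, bin, cell_a, cell_b, driver_a, driver_b, handset from where it was at the start of the episode above 0.03 m).
It also fails if it takes over 43 s, if anything falls off the work surface, if the arm or the gripper's body presses on something with over 40 N, if the wrist force passes 120 N, or if a joint passes its speed limit or range.

## Working session

There is one attempt and no reset: what is moved stays moved. The work goes in short steps, Python scripts to look and compute and a tool call to move; the robot and the scene stay as the last step left them, time stands still between calls to the robot, and variables do not carry over. Pictures are saved under pics/ and viewed, at most 10 in all, crops included, and the job is handed in when it is done.

Besides the shell and the picture viewer there is one more tool, called as name(argument=value, ...), one argument or row to a line, values as JSON. apply_moves: Moves the arm, as the interface text tells. Its arguments: {"type":"object","properties":{"targets":{"type":"array","items":{"type":"array","items":{"type":"number"}}},"claw":{"type":"number"},"force":{"type":"number"}},"required":["targets"]}

```bash
mkdir -p pics; cat > h.py <<'E'
import numpy as np, cv2, pickle
from station import monitor, grab_frame, job
def snap(n,tag):
    f=grab_frame(n); pickle.dump(f,open(f'pics/{tag}.pkl','wb')); cv2.imwrite(f'pics/{tag}.png',f['img'][:,:,::-1]); return f
def load(tag): return pickle.load(open(f'pics/{tag}.pkl','rb'))
def K(f):
    h=f['img'].shape[0]; fl=h/2/np.tan(np.radians(f['vertical_fov'])/2)
    return np.array([[fl,0,f['cx']],[0,fl,f['cy']],[0,0,1.]])
def ray(f,px):
    p=cv2.undistortPoints(np.array(px,float).reshape(-1,1,2),K(f),np.array(f['distortion'],float)).reshape(-1,2)
    T=np.array(f['world_from_camera']); d=np.c_[p,np.ones(len(p))]
    return T[:3,3], d@T[:3,:3].T
def atz(f,px,z):   # pixel ray cut at world height z
    o,d=ray(f,px); z=np.broadcast_to(z,(len(d),)); return o+d*((z-o[2])/d[:,2])[:,None]
def dep(f,px):
    o,d=ray(f,px); z=np.array([f['z_map'][int(round(v)),int(round(u))] for u,v in px]); return o+d*z[:,None]
def proj(f,P):
    T=np.linalg.inv(np.array(f['world_from_camera'])); r=cv2.Rodrigues(T[:3,:3])[0]
    return cv2.projectPoints(np.array(P,float).reshape(-1,1,3),r,T[:3,3],K(f),np.array(f['distortion'],float))[0].reshape(-1,2)
E
python3 - <<'E'
from h import *
for n in('scene','top'):
    f=snap(n,n+'0'); print(n,np.array(f['world_from_camera']).round(2).tolist(),f['vertical_fov'])
o=monitor.get_obs(); print(o)
E
```

```text
scene [[-0.86, 0.29, -0.42, 1065.95], [0.52, 0.51, -0.69, 802.58], [0.01, -0.81, -0.59, 859.41], [0.0, 0.0, 0.0, 1.0]] 52.869867897728334
top [[0.01, -1.0, 0.07, 398.01], [-1.0, -0.01, 0.01, -28.93], [-0.01, -0.07, -1.0, 2016.6], [0.0, 0.0, 0.0, 1.0]] 42.10115331453969
{'time_s': 0.1, 'joints': array([ 6.71614704e+01,  6.67493178e+00,  8.26300110e+01,  1.23742737e-03,
        9.07559823e+01, -2.16653642e+00]), 'qd': array([ 0.06799299, -0.06118142, -0.12474862,  0.02811515,  0.13121594,
        0.01129478]), 'joint_efforts': array([ 1.13457987e-03, -7.33671570e+01, -6.33786392e+01,  9.43361101e-06,
        5.32568534e-03,  3.13027283e-05]), 'ee_pos': array([238.31431592, 631.56705503, 404.01472264]), 'orientation': array([[-9.35616785e-01,  3.53017060e-01, -4.32623398e-04],
       [ 3.53017320e-01,  9.35616282e-01, -9.71597585e-04],
       [ 6.17789722e-05, -1.06176656e-03, -9.99999434e-01]]), 'contact_force': array([-0.09182731, -0.28811343, -0.77569263]), 'wrist_torque': array([-0.01915949,  0.03152947, -0.07359888]), 'finger_force': 0.0, 'opening': 85.14766057597465}
```

View pics/scene0.png

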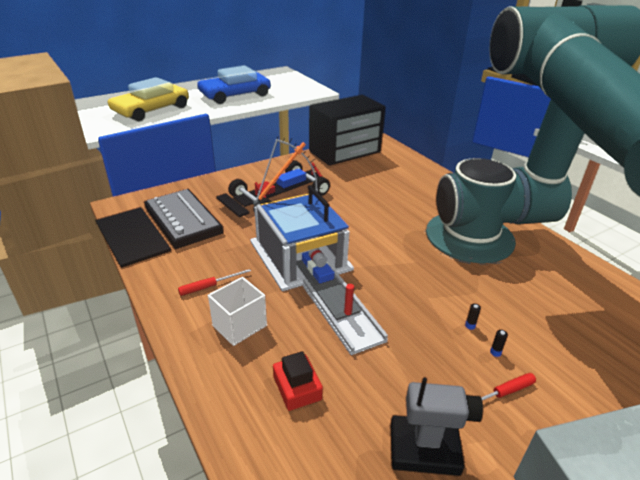

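View pics/top0.png

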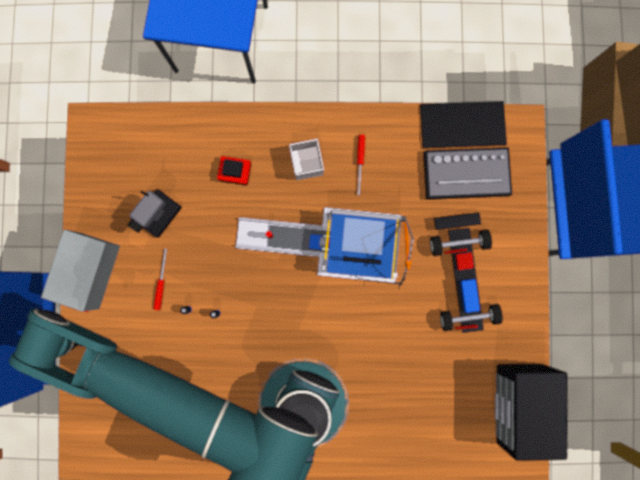

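The top view shows the station at about (361,245), the red post at (269,234) and the orange pointer near (408,250). In the scene view the post is at (349,300). Next I enlarge both.

```bash
python3 - <<'E'
from h import *
a=load('top0')['img'][195:295,225:425,::-1]; cv2.imwrite('pics/t1.png',cv2.resize(a,None,fx=4,fy=4,interpolation=cv2.INTER_CUBIC))
a=load('scene0')['img'][130:360,220:400,::-1]; cv2.imwrite('pics/s1.png',cv2.resize(a,None,fx=2.6,fy=2.6,interpolation=cv2.INTER_CUBIC))
E
```

```text
(no output)
```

View pics/t1.png

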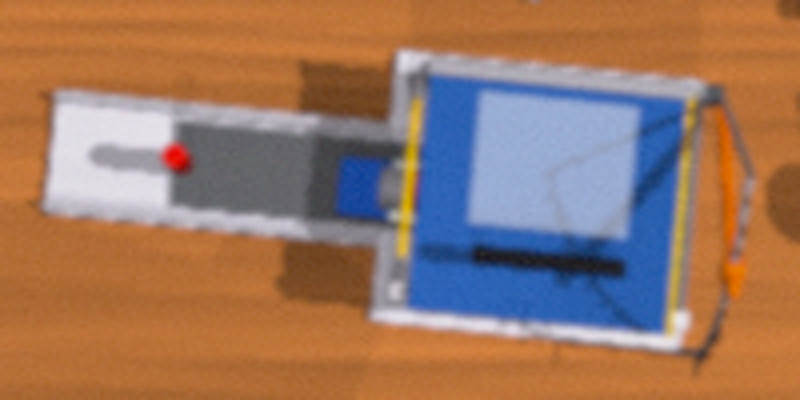

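View pics/s1.png

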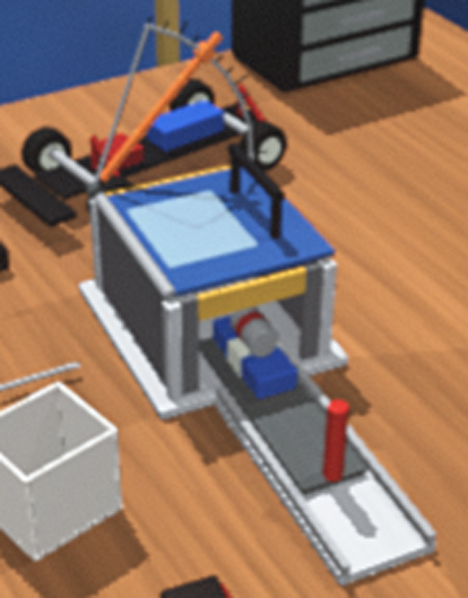

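The crops show:
- **Track:** outer corners at t1 (55,90) and (45,212).
- **Post:** top at t1 (176,157) and s1 (338,407).
- **Handle bar:** t1 (475,254) to (624,268), s1 (233,152) to (280,195).
- **Orange pointer:** s1 (97,185) to (215,40), t1 (720,100) to (735,290).

I fit all of it jointly.

```bash
cat > fit.py <<'E'
from h import *
from scipy.optimize import least_squares
ft,fs=load('top0'),load('scene0')
t=lambda u,v:(u/4+225,v/4+195); s=lambda u,v:(u/2.6+220,v/2.6+130)
def pts(p):
    x,y,a,c,m=p; tip=(85-220*np.cos(m),-122,134+220*np.sin(m)); post=(0,c,110)
    L=[(50,395,24),(-50,395,24),(-55,0,188),(-100,100,138),(-100,-100,138),post,tip]
    S=[(50,395,24),(-50,395,24),(-55,0,188),(-100,100,138),post,tip]
    R=np.array([[np.cos(a),-np.sin(a),0],[np.sin(a),np.cos(a),0],[0,0,1]])
    w=lambda P:np.array(P)@R.T+[x,y,0]
    return w(L),w(S)
mt=np.array([t(55,90),t(45,212),t(549,261),t(410,308),t(665,330),t(176,157),t(735,288)])
ms=np.array([s(345,580),s(435,548),s(258,172),s(333,262),s(338,405),s(216,37)])
def res(p):
    L,S=pts(p); return np.r_[(proj(ft,L)-mt).ravel(),(proj(fs,S)-ms).ravel()]
r=least_squares(res,[600,-100,0,300,.8],loss='soft_l1',x_scale=[100,100,.1,100,.1])
if __name__=='__main__':
    print(r.x.round(3),np.degrees(r.x[[2,4]])); e=res(r.x).reshape(-1,2).round(1); print(e.tolist())
    L,S=pts(r.x); print(L.round(0).tolist())
    o,d=ray(ft,[mt[6]])
    # depth checks
    print(dep(ft,[t(176,157),t(549,261),t(735,288),t(550,160)]).round(0).tolist())
E
python3 fit.py
```

```text
[ 5.12274e+02 -1.78635e+02 -8.70000e-02  2.85823e+02  8.00000e-01] [-5.01200486 45.82877421]
[[-0.5, -0.4], [-1.2, 0.0], [-0.4, -0.8], [-1.4, -0.2], [1.0, 0.4], [-0.4, -0.5], [-0.5, 0.1], [-0.8, -4.4], [1.6, -5.9], [-1.6, 0.3], [0.7, -4.6], [-0.3, -0.3], [0.2, -0.7]]
[[597.0, 210.0, 24.0], [497.0, 219.0, 24.0], [457.0, -174.0, 188.0], [421.0, -70.0, 138.0], [404.0, -270.0, 138.0], [537.0, 106.0, 110.0], [434.0, -294.0, 292.0]]
[[535.0, 105.0, 112.0], [455.0, -174.0, 205.0], [434.0, -295.0, 293.0], [533.0, -179.0, 142.0]]
```

apply_moves(
  targets=[
    [0,0,0,0,0,10.6],
    [0,0,0,0,0,10.6],
    [0,0,0,0,0,10.6],
    [0,0,0,0,0,10.6],
    [0,0,0,0,0,10.6],
    [0,0,0,0,0,10.6],
    [0,0,0,0,0,10.6],
    [-36,25,0,0,0,0],
    [-36,25,0,0,0,0],
    [-36,25,0,0,0,0],
    [-36,25,0,0,0,0],
    [-36,25,0,0,0,0],
    [-36,25,0,0,0,0],
    [-36,25,0,0,0,0],
    [-36,25,0,0,0,0],
    [-36,25,0,0,0,0],
    [-36,25,0,0,0,0],
    [-36,25,0,0,0,0],
    [-36,25,0,0,0,0],
    [-36,25,0,0,0,0],
  ],
  claw=100,
  force=40,
)

```text
time_s: 2.6
ee_pos: [522.8, 136.2, 404.5]
orientation: [[0.085, 0.996, -0.0], [0.996, -0.085, -0.0], [-0.0, -0.0, -1.0]]
contact_force: [0.4, 0.3, -0.1]
opening: 85.5
finger_force: 0.0
```

```bash
cat >> h.py <<'E'
def togo(P):  # tool-axis shift bringing the grasp point to world P
    o=monitor.get_obs(); R=np.array(o['orientation']); g=np.array(o['ee_pos'])+155*R[:,2]
    return R.T@(np.array(P)-g),g,R
E
python3 -c "
from h import *
d,g,R=togo([537,106,90]); print(d.round(1),g.round(1),R.round(3).tolist())
f=snap('scene','scene1'); cv2.imwrite('pics/s2.png',cv2.resize(f['img'][130:380,220:480,::-1],None,fx=2.3,fy=2.3,interpolation=cv2.INTER_CUBIC))"
```

```text
[-28.9  16.7 159.5] [522.8 136.2 249.5] [[0.085, 0.996, -0.0], [0.996, -0.085, -0.0], [-0.0, -0.0, -1.0]]
```

View pics/s2.png

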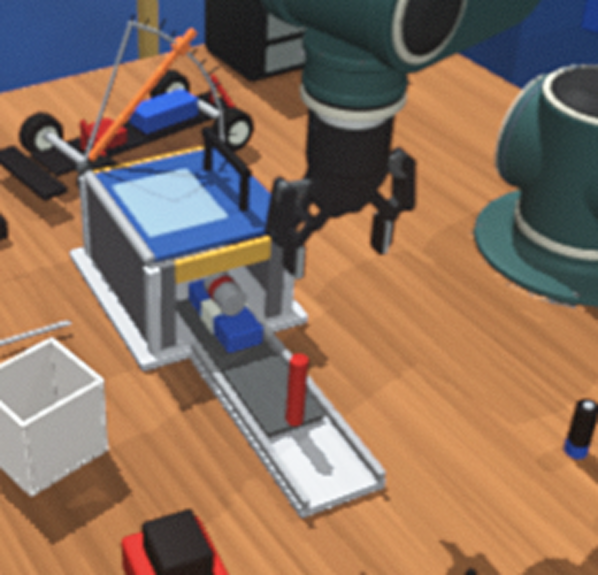

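The view shows the open gripper at s2 (345,220), still above and short of the post at (297,360), with the flap shut. I align over the post, descend and close.

apply_moves(
  targets=[
    [-10,5,0,0,0,0],
    [-10,6,0,0,0,0],
    [-9,5,0,0,0,0],
    [0,0,30,0,0,0],
    [0,0,40,0,0,0],
    [0,0,40,0,0,0],
    [0,0,30,0,0,0],
    [0,0,19,0,0,0],
    [0,0,0,0,0,0],
  ],
)

```text
time_s: 3.78
ee_pos: [535.7, 107.4, 244.9]
orientation: [[0.085, 0.996, -0.002], [0.996, -0.085, -0.0], [-0.0, -0.002, -1.0]]
contact_force: [-0.1, -0.4, 0.0]
opening: 85.3
finger_force: 0.0
```

apply_moves(
  targets=[
    [0,0,0,0,0,0],
    [0,0,0,0,0,0],
    [0,0,0,0,0,0],
    [0,0,0,0,0,0],
    [0,0,0,0,0,0],
    [0,0,0,0,0,0],
    [0,0,0,0,0,0],
  ],
  claw=0,
  force=40,
)

```text
time_s: 4.65
ee_pos: [536.6, 107.3, 246.5]
orientation: [[0.085, 0.996, 0.004], [0.996, -0.085, 0.0], [0.0, 0.004, -1.0]]
contact_force: [12.0, -0.5, -1.9]
opening: 19.3
finger_force: 42.7
```

apply_moves(
  targets=[
    [-4,1,0,0,0,0],
    [-10,0,0,0,0,0],
    [-12,0,0,0,0,0],
    [-12,0,0,0,0,0],
    [-12,0,0,0,0,0],
    [-12,0,0,0,0,0],
    [-12,0,0,0,0,0],
    [-10,0,0,0,0,0],
    [-6,0,0,0,0,0],
    [-3,0,0,0,0,0],
  ],
)

```text
time_s: 5.9
ee_pos: [528.6, 14.4, 246.4]
orientation: [[0.085, 0.996, -0.001], [0.996, -0.085, 0.0], [0.0, -0.001, -1.0]]
contact_force: [-11.5, 3.0, 11.9]
opening: 19.2
finger_force: 44.0
```

apply_moves(
  targets=[
    [-3,-0.5,0,0,0,0],
    [-3,0,0,0,0,0],
    [-3,0,0,0,0,0],
    [-3,0,0,0,0,0],
    [-2,0,0,0,0,0],
  ],
)

```text
time_s: 6.52
ee_pos: [527.1, 0.7, 246.5]
orientation: [[0.085, 0.996, -0.0], [0.996, -0.085, 0.0], [0.0, -0.0, -1.0]]
contact_force: [-6.0, 2.5, 9.6]
opening: 18.9
finger_force: 43.7
```

apply_moves(
  targets=[
    [-2,0,0,0,0,0],
    [-2,0,0,0,0,0],
    [-2,0,0,0,0,0],
  ],
)

```text
time_s: 6.9
ee_pos: [526.8, -2.7, 246.4]
orientation: [[0.084, 0.996, 0.001], [0.996, -0.084, 0.009], [0.009, -0.0, -1.0]]
contact_force: [-0.6, 54.5, 8.5]
opening: 18.9
finger_force: 43.5
```

The force rose at the predicted home position. I relax, release and rise.

apply_moves(
  targets=[
    [1.5,0,0,0,0,0],
    [0,0,0,0,0,0],
  ],
)

```text
time_s: 7.15
ee_pos: [526.9, -1.9, 246.4]
orientation: [[0.084, 0.996, 0.0], [0.996, -0.084, 0.005], [0.005, -0.0, -1.0]]
contact_force: [-3.3, 27.8, 8.7]
opening: 19.3
finger_force: 43.6
```

apply_moves(
  targets=[
    [0,0,0,0,0,0],
    [0,0,0,0,0,0],
    [0,0,0,0,0,0],
    [0,0,0,0,0,0],
    [0,0,0,0,0,0],
    [0,0,-20,0,0,0],
    [0,0,-35,0,0,0],
    [0,0,-40,0,0,0],
    [0,0,-40,0,0,0],
    [0,0,-20,0,0,0],
    [0,0,0,0,0,0],
  ],
  claw=100,
)

```text
time_s: 8.52
ee_pos: [526.8, -3.8, 402.2]
orientation: [[0.085, 0.996, 0.002], [0.996, -0.085, -0.0], [0.0, 0.002, -1.0]]
contact_force: [0.3, 0.5, -0.8]
opening: 85.0
finger_force: 0.0
```

```bash
python3 -c "
from h import *
from fit import r
f=snap('scene','scene2'); cv2.imwrite('pics/s3.png',cv2.resize(f['img'][150:350,220:420,::-1],None,fx=3,fy=3,interpolation=cv2.INTER_CUBIC))
x,y,a=r.x[:3]
P=[x+180*-np.sin(a),y+180*np.cos(a),110]
print('post px at home in crop',((proj(f,[P])-[220,150])*3).round(0))
print(togo([456,-174,188])[0].round(1))
"
```

```text
post px at home in crop [[327. 332.]]
[-175.6  -56.1   57.5]
```

View pics/s3.png

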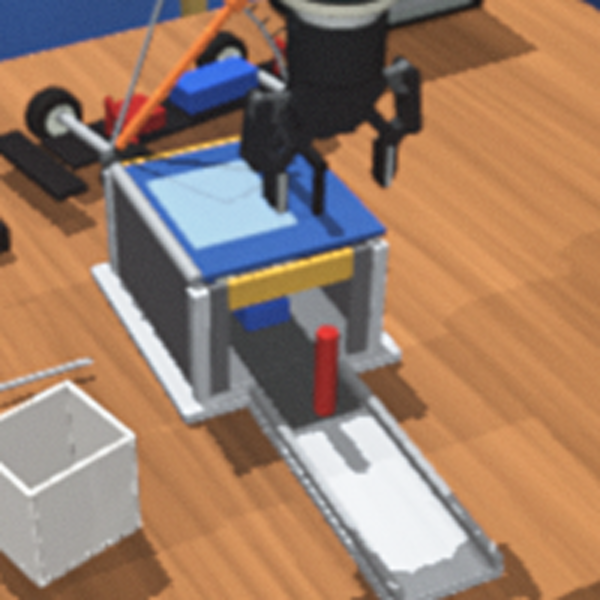

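The post sits at s3 (327,330), matching the predicted home pixel (327,332), and the flap is shut. I move over the handle, descend and grip.

apply_moves(
  targets=[
    [-20,-6,0,0,0,0],
    [-30,-10,0,0,0,0],
    [-35,-11,0,0,0,0],
    [-35,-11,0,0,0,0],
    [-30,-10,0,0,0,0],
    [-18,-6,0,0,0,0],
    [-8,-2,0,0,0,0],
    [0,0,0,0,0,0],
    [0,0,15,0,0,0],
    [0,0,20,0,0,0],
    [0,0,15,0,0,0],
    [0,0,7,0,0,0],
    [0,0,0,0,0,0],
  ],
)

```text
time_s: 10.2
ee_pos: [456.1, -174.3, 343.2]
orientation: [[0.085, 0.996, -0.001], [0.996, -0.085, 0.0], [0.0, -0.001, -1.0]]
contact_force: [-0.0, -0.4, -0.1]
opening: 85.4
finger_force: 0.0
```

apply_moves(
  targets=[
    [0,0,0,0,0,0],
    [0,0,0,0,0,0],
    [0,0,0,0,0,0],
    [0,0,0,0,0,0],
    [0,0,0,0,0,0],
    [0,0,0,0,0,0],
    [0,0,0,0,0,0],
  ],
  claw=0,
  force=40,
)

```text
time_s: 11.08
ee_pos: [455.5, -174.3, 344.0]
orientation: [[0.085, 0.996, -0.003], [0.996, -0.085, 0.0], [0.0, -0.003, -1.0]]
contact_force: [-14.7, 1.8, 7.2]
opening: 12.5
finger_force: 39.4
```

```bash
python3 - <<'E'
from h import *
from fit import r
d,g,R=togo([456,-174,188]); print(g.round(1),d.round(1))
# arc steps in tool y (station x) and z (down): joint angle 0 -> mark
m=r.x[4]; print(m)
N=24; s=np.linspace(0,1,N+1); q=m*(3*s**2-2*s**3); c=np.arctan2(54,140)+q; rad=np.hypot(54,140)
print(np.c_[np.diff(-rad*np.cos(c)),-np.diff(rad*np.sin(c))].round(1).tolist())
E
```

```text
[ 455.1 -174.3  189. ] [0.4 0.9 1. ]
0.7998630020956341
[[0.2, -0.6], [0.6, -1.6], [1.1, -2.6], [1.5, -3.4], [2.0, -4.1], [2.4, -4.7], [2.9, -5.2], [3.4, -5.5], [3.9, -5.7], [4.3, -5.7], [4.7, -5.7], [5.1, -5.5], [5.3, -5.3], [5.5, -4.9], [5.6, -4.5], [5.5, -4.1], [5.4, -3.6], [5.1, -3.1], [4.6, -2.6], [4.1, -2.1], [3.4, -1.6], [2.5, -1.2], [1.6, -0.7], [0.6, -0.2]]
```

apply_moves(
  targets=[
    [0,-0.6,0,0,0,0],
    [0,0.2,-0.6,0,0,0],
    [0,0.6,-1.6,0,0,0],
    [0,1.1,-2.6,0,0,0],
    [0,1.5,-3.4,0,0,0],
    [0,2,-4.1,0,0,0],
    [0,2.4,-4.7,0,0,0],
    [0,2.9,-5.2,0,0,0],
    [0,3.4,-5.5,0,0,0],
    [0,3.9,-5.7,0,0,0],
    [0,4.3,-5.7,0,0,0],
    [0,4.7,-5.7,0,0,0],
  ],
)

```text
time_s: 12.58
ee_pos: [481.5, -176.7, 389.2]
orientation: [[0.086, 0.996, -0.005], [0.996, -0.086, -0.0], [-0.0, -0.005, -1.0]]
contact_force: [-24.0, 0.6, 11.8]
opening: 12.7
finger_force: 39.2
```

apply_moves(
  targets=[
    [0,4.3,-6,0,0,0],
    [0,4.7,-5.8,0,0,0],
    [0,5.5,-4.9,0,0,0],
    [0,5.6,-4.5,0,0,0],
    [0,5.5,-4.1,0,0,0],
    [0,5.4,-3.6,0,0,0],
    [0,5.1,-3.1,0,0,0],
    [0,4.6,-2.6,0,0,0],
    [0,4.1,-2.1,0,0,0],
    [0,3.4,-1.6,0,0,0],
    [0,2.5,-1.2,0,0,0],
    [0,1.6,-0.7,0,0,0],
    [0,0.6,-0.2,0,0,0],
    [0,0,0,0,0,0],
    [0,0,0,0,0,0],
  ],
)

```text
time_s: 14.45
ee_pos: [534.6, -181.5, 430.1]
orientation: [[0.086, 0.996, -0.001], [0.996, -0.086, -0.002], [-0.002, -0.001, -1.0]]
contact_force: [-9.8, -4.4, 11.2]
opening: 12.7
finger_force: 41.2
```

```bash
python3 - <<'E'
from h import *
from fit import r
d,g,R=togo([0,0,0]); x,y,a=r.x[:3]
h=np.array([x,y])+85*np.array([np.cos(a),np.sin(a)]); ex=np.array([np.cos(a),np.sin(a)])
u=(g[:2]-h)@ex; w=g[2]-134; print('flap',np.arctan2(w,-u)-np.arctan2(54,140),'rad',np.hypot(u,w))
f=snap('scene','scene3'); cv2.imwrite('pics/s4.png',cv2.resize(f['img'][130:330,220:420,::-1],None,fx=3,fy=3,interpolation=cv2.INTER_CUBIC))
snap('top','top3')
E
```

```text
flap 0.785088713907067 rad 154.33349802264638
```

View pics/s4.png

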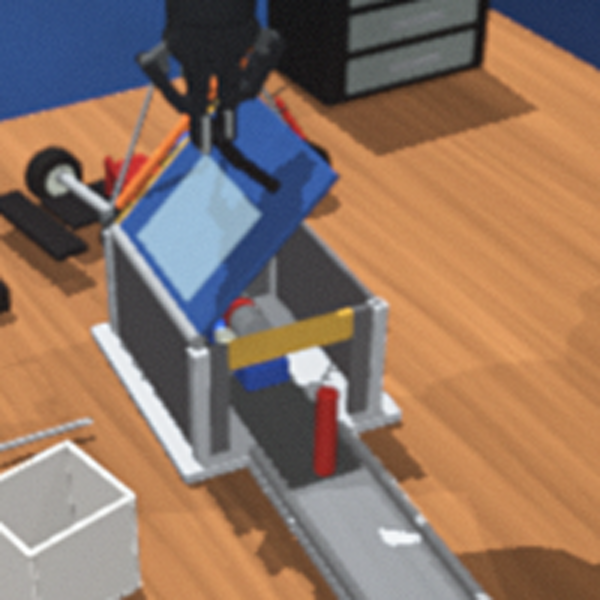

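The flap stands open, held by the handle at s4 (225,140), and its edge looks parallel to the orange pointer. I check the angle with a depth plane fit.

```bash
python3 - <<'E'
from h import *
from fit import r
x,y,a=r.x[:3]; ex=np.array([np.cos(a),np.sin(a)]); ey=np.array([-ex[1],ex[0]])
def loc(P): q=P[:,:2]-[x,y]; return np.c_[q@ex,q@ey,P[:,2]]
f=load('scene3'); im=f['img'].astype(int)
vv,uu=np.mgrid[130:330,220:420]; px=np.c_[uu.ravel(),vv.ravel()]; P=loc(dep(f,px)); C=im[px[:,1],px[:,0]]
# panel: blue or pale-blue pixels in crop region inside the flap
m=(C[:,2]>C[:,0]+25)&(np.abs(P[:,1])<90)&(P[:,2]>150)&(P[:,2]<290)&(P[:,0]>-80)&(P[:,0]<75)
Q=P[m]
for _ in range(4):
    A=np.c_[Q[:,0],Q[:,1],np.ones(len(Q))]; k=np.linalg.lstsq(A,Q[:,2],rcond=None)[0]; e=A@k-Q[:,2]; Q=Q[abs(e)<max(3,1.5*e.std())]
print('flap',len(Q),np.arctan(-k[0]),k,e.std())
for tag in('scene0','top0','scene3','top3'):
    f=load(tag); im=f['img'].astype(int); vv,uu=np.mgrid[110:340,200:440]; px=np.c_[uu.ravel(),vv.ravel()]; C=im[px[:,1],px[:,0]]
    P=loc(dep(f,px)); m=(C[:,0]>150)&(C[:,0]-C[:,2]>90)&(C[:,1]-C[:,2]>20)&(C[:,0]-C[:,1]>60)&(abs(P[:,1]+122)<15)&(P[:,2]>150)&(P[:,2]<310)
    Q=P[m]
    if len(Q)>8:
        v=np.linalg.svd(Q[:,[0,2]]-Q[:,[0,2]].mean(0))[2][0]; print(tag,len(Q),'mark',np.arctan(-v[1]/v[0]),Q.max(0).round(0),Q.min(0).round(0))
E
```

```text
flap 1863 0.7853505086291755 [-9.99904695e-01  5.11866088e-03  2.26234016e+02] 1.544879313905081
scene0 253 mark 0.8024156136287819 [  73. -109.  294.] [ -68. -131.  152.]
top0 167 mark 0.7900673383535294 [  69. -113.  303.] [ -74. -128.  154.]
scene3 129 mark 0.8002217602294676 [  74. -113.  260.] [ -32. -132.  151.]
top3 110 mark 0.831244622622178 [  16. -112.  303.] [ -74. -129.  205.]
```

The flap is at 0.785 rad and the pointer at about 0.80, so the difference is well inside 0.08. The post hasn't moved from home.

```bash
python3 -c "
from station import job; print(job.hand_in())"
```

```text
the job is handed in; nothing more can be done
None
```

The job is handed in: the carriage is home against its stop, and the gripper is holding the flap at about 0.785 rad against the pointer's 0.80, within the 0.08 limit; hand-in gave no verdict.

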